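# Key the carrier disc onto the vial mixer

## Robot

A 6-joint arm with a two-finger parallel gripper is mounted at the origin on a cart in front of the work surface, level with it; the furniture and walls round the work are solid. World frame = base frame: x ahead of the robot, y to its left, z up, the work surface at z = 0. Lengths are in m, angles in rad, forces in N, time in s.
With the tool pointing down it reaches from about 0.35 to 0.775 m from the base axis. Payload 5.5 kg.
Tool frame: the origin (TCP) lies at the very end of the fingers, on their centre line; the grasp point (between the pads) lies 19 mm behind it (manip.tcp_to_grasp is the distance from the TCP to the grasp point, in m); z points along the fingers, x is the direction in which the jaws open and shut, and the axes are right-handed (so a half turn about z gives the same grasp; the last joint's range is limited). The gripper opens to 85 mm and grips with 20 to 120 N. Pads are 22 mm wide; open, the fingers measure 114 mm over their backs; the gripper's body (76 mm by 85 mm) begins 54 mm behind the grasp point. The pads swing forward as they close: fully open they stand 13 mm farther back than shut.
Start: joints at [-1.321, 0.313, 0.046, 1.304, 0, 1.431], TCP at [0.219, -0.532, 0.231] pointing down, gripper open.
Joint ranges: [-2.76, 2.76], [-0.86, 1.69], [-1.03, 1.26], [-2.2, 2.34], [-1.47, 1.5], [-3.14, 3.14]. Speed limits (rad/s): [2.57, 2.57, 3.14, 3.14, 3.14, 3.14].

## Interface

Orientations are given as a unit quaternion [w, x, y, z].
In Python, from workcell import manip gives the robot as it stands.
- The arm moves only by the tool apply_moves, never from a script. Its argument "plan" is one flat list of numbers, 6 for each row, row after row: the shift along the tool's x, y, z in m, then the turn, a rotation vector about the tool's x, y, z in degrees. A call has exactly 5 rows; each row shifts and turns the commanded pose from where the row before left it, along the tool's axes as they then stand; what a row does not reach is not made up. A row lasts 1/8 s, in which the tool goes at most 62.5 mm and 10.7 degrees, less where a joint would pass 70% of its speed; a pose out of reach is approached as far as the arm can. A call is refused whole if a number of a shift passes 0.0625 or a number of a turn 10.7, either way. A call with a gripper value outside its range is refused whole. "grip" is the closure, from 0 (fully open) to 1 (shut), set as the call begins (left out, the last holds). The fingers move at their own pace and stop on an object; "grip_force" is the grip in N (left out, the last holds). Time passes only in rows, so rows that do not move let the fingers close, or fill a call up. It gives the time, the measured TCP pose, the force and the opening at its end, in the units of the state.
- manip.get_state(): the state, without advancing time (a new reading comes with each control period).
- manip.grab_frame(name): name is "side" or "top" or "wrist"; returns a dict with "img" (400x640x3 uint8, red, green, blue), "z_map" (400x640 float32, m along the optical axis (not along the pixel's ray), 0 where there is no reading), "mtx" (3x3 intrinsics, pixels), "rvec" (rotation vector, rad) and "tvec" (3), from world to camera coordinates, as OpenCV has them. Camera axes: x right, y down, z forward; pixel columns grow to the right and rows downward; lengths in m; the calibration is good to about 2 mm. A picture is of the moment at which its call begins.
- manip.hand_in(): hands the job in, once; it reports no verdict.
The state is a dict: "t": time; "joints": joint angles; "qvel": joint speeds; "tau": joint torques, N m; "position": TCP position; "ee_rot": TCP orientation; "force": force on the tool from outside, world axes, zero at the start; "wrist_torque": the same for the moment, N m; "gripper_width": finger opening in m.
Only numpy, scipy, OpenCV 4.12 (cv2) and the standard library are available. Lean on these libraries where they do the work, as an engineer would, in place of code of your own. Each camera call takes 0.05 s, during which the arm holds its last target.

## Task

The carrier disc of the small vial mixer sits loose and too high on its spindle because its notch does not face the locating pin. Push the finger post round with a fingertip until the notch stands over the pin, then press the hub down so that the disc is fully home with the pin in its notch, and move clear. Only turn and press, without gripping or lifting the disc, and leave the vial, the logger and the marker where they are.

Things in the scene. Friction and masses are not known exactly. Their poses are not given: they have to be found in the camera images.
- mixer: Fixed grey box-shaped drive unit, 200 (x) x 180 (y) x 40 high, standing on the desk. Origin at the centre of its underside; z up, along the axis of its vertical steel spindle (20 in diameter, top at 76, hidden in the disc's hub). The locating pin lies on its -x side.
- sleeve (a joint): Black sleeve, 84 in diameter, on the spindle under the disc, which it carries. 0 m: up, as at first; 0.011 m: pushed fully down. It grips stiffly: the disc's weight does not move it, about 5 to 8 N of downward push slides it and the disc down, and it stays where it is left.
- pin (a point): Point on top of the locating pin: a fixed steel bar 10 wide with a rounded top, lying radially from 58 to 92 from the spindle's axis on the drive unit's -x side, its top 52 above the desk. Its outer 17 mm always show beyond the disc's rim. This point is 66 from the axis.
- disc: Loose aluminium disc, 150 in diameter, 10 thick, 0.25 kg, on the spindle (play 1), free to turn both ways. Origin at the centre of its underside, z up; notch towards its -x, post towards its +x. Underside at first 53 above the desk, fully home 42 (top then flush with the pin's top). It goes down only with the pin in the notch: play 0.05 rad each way, a little more as the rounded pin guides it.
- notch (a point): Centre of the notch in the disc's rim, at the level of the disc's top face, 66 from the axis. The notch is open outward, runs in to 52 from the axis, and is about 16 wide here, 19 at the rim and 12 at its floor.
- post (a point): Centre of the top of the upright round steel finger post on the disc, 16 in diameter, 22 high above the disc's top face, 57 from the axis, exactly opposite the notch. Pushed from the side it turns the disc with little force; the disc stops when the push stops.
- hub (a point): Centre of the flat top of the closed round hub in the middle of the disc, 34 in diameter, 30 above the disc's top face: the place to press. It is 93 above the desk at first and 82 when fully home.
- vial: Small glass vial, 16 in diameter, 35 high, standing on the desk to the drive unit's +y side; origin under its centre. Leave alone.
- logger: Cream plastic temperature logger, 52 x 82 x 17, lying on the desk to the drive unit's -y side; origin under its centre. Leave alone.
- marker: Felt marker, white with a coloured cap, 130 long, 16 thick, lying on the desk behind the drive unit; origin under its centre. Leave alone.
Things that resemble listed ones, but are neither listed nor needed, are in the scene too. Leave any green or yellow look-alike of the disc alone.

How it is judged:
At the end, for the whole second after the job is handed in: The disc is at rest and level (within 0.04 rad) on the spindle, its notch over the pin (centres within 6 mm), its underside less than 44.5 mm above the desk (fully home is 42 mm) (horizontal distance between notch and pin below 0.006 m and z of disc in the frame of mixer below 0.0445 m and horizontal distance between disc and mixer below 0.004 m and angle between disc's own z axis and vertical below 0.04 rad and linear speed of disc below 0.01 m/s and angular speed of disc below 0.05 rad/s); the robot touches nothing.
It fails at once if the disc is lifted more than 6 mm above where it sat at first (z of disc in the frame of mixer above 0.059 m).
It fails at once if the fingers clamp the disc (over 60 N on it) while it is still up (contact force between the fingers and disc above 60 N and z of disc in the frame of mixer above 0.05 m).
It fails at once if the vial is moved more than 15 mm (distance of vial from where it was at the start of the episode above 0.015 m).
It fails at once if the logger is moved more than 15 mm (distance of logger from where it was at the start of the episode above 0.015 m).
It fails at once if the marker is moved more than 15 mm (distance of marker from where it was at the start of the episode above 0.015 m).
It also fails if it takes over 61 s, if anything falls off the work surface, if the arm or the gripper's body presses on something with over 40 N, if the wrist force passes 120 N, or if a joint passes its speed limit or range.

## Working session

There is one attempt and no reset: what is moved stays moved. The work goes in short steps, Python scripts to look and compute and a tool call to move; the robot and the scene stay as the last step left them, time stands still between calls to the robot, and variables do not carry over. Pictures are saved under pics/ and viewed, and the job is handed in when it is done.

Besides the shell and the picture viewer there is one more tool, called in YAML: its name, and indented under it one key for each argument. apply_moves: Moves the arm, as the interface text tells. Its arguments: {"type":"object","properties":{"plan":{"type":"array"},"grip":{"type":"number"},"grip_force":{"type":"number"}},"required":["plan"]}

```bash
mkdir -p pics
cat > h.py <<'E'
import numpy as np, cv2
from workcell import manip
def grab(n,save=None):
    f=manip.grab_frame(n)
    if save: cv2.imwrite(f'pics/{save}.png',cv2.cvtColor(f['img'],cv2.COLOR_RGB2BGR))
    return f
def ray(f,u,v,z):
    R=cv2.Rodrigues(np.array(f['rvec'],float))[0];t=np.array(f['tvec'],float).ravel()
    K=np.array(f['mtx']);d=R.T@np.linalg.inv(K)@np.array([u,v,1.]);c=-R.T@t
    return c+d*(z-c[2])/d[2]
def proj(f,p):
    return cv2.projectPoints(np.array(p,float).reshape(-1,3),np.array(f['rvec'],float),np.array(f['tvec'],float),np.array(f['mtx'],float),None)[0].reshape(-1,2)
E
python3 - <<'E'
from h import *
for n in('top','side','wrist'):grab(n,n+'0')
s=manip.get_state();print({k:np.round(s[k],3).tolist() for k in s})
E
```

```text
{'t': 0.15, 'joints': [-1.321, 0.314, 0.045, 1.304, 0.0, 1.431], 'qvel': [-0.001, 0.0, 0.003, 0.002, 0.0, 0.0], 'tau': [0.001, -48.106, 29.882, 0.014, -0.0, -0.0], 'position': [0.218, -0.532, 0.231], 'ee_rot': [-0.0, 0.831, -0.557, -0.001], 'force': [-0.154, 0.24, 0.054], 'wrist_torque': [-0.025, -0.015, 0.022], 'gripper_width': 0.085}
```

View pics/top0.png

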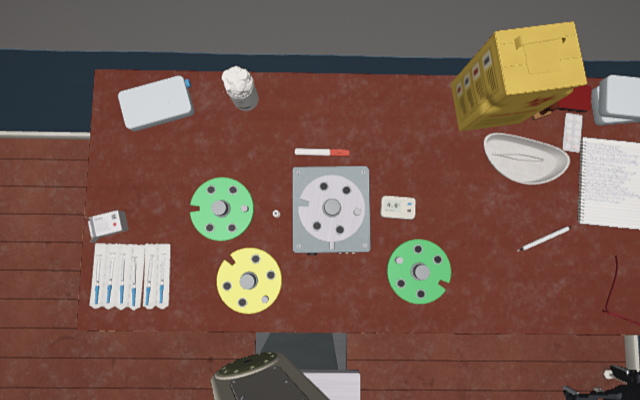

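View pics/side0.png

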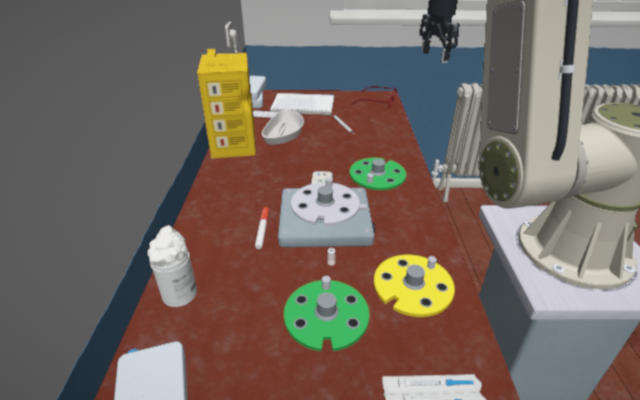

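View pics/wrist0.png

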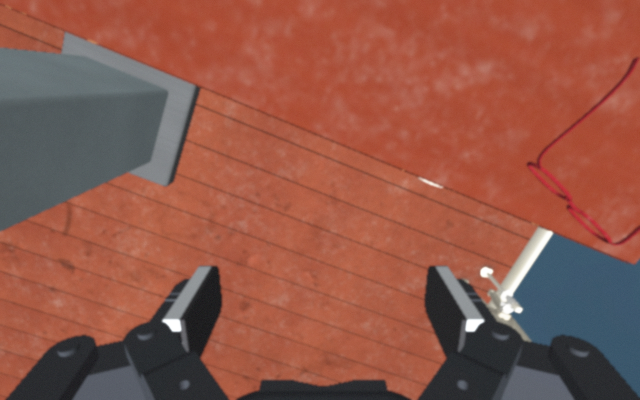

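Run:
```python
from h import *
f=grab('top')
c=cv2.cvtColor(f['img'],cv2.COLOR_RGB2BGR)[150:270,260:430]
cv2.imwrite('pics/z1.png',cv2.resize(c,None,fx=4.6,fy=4.6,interpolation=cv2.INTER_CUBIC))
for n,u,v,z in[('hub',331,208,.093),('post',357,212,.085),('pin',331,245,.052),('notch',306,205,.063)]:print(n,ray(f,u,v,z).round(4))
print(np.array(f['mtx']).round(1)); R=cv2.Rodrigues(f['rvec'])[0];print(R.round(3),(-R.T@np.ravel(f['tvec'])).round(3))
```

```text
hub [ 0.5237 -0.0865  0.093 ]
post [ 0.5163 -0.1439  0.085 ]
pin [ 0.4434 -0.0888  0.052 ]
notch [ 0.5322 -0.0313  0.063 ]
[[397.    0.  322.6]
 [  0.  397.  201. ]
 [  0.    0.    1. ]]
[[ 0.012 -1.     0.015]
 [-0.995 -0.013 -0.099]
 [ 0.099 -0.014 -0.995]] [ 0.453 -0.056  0.952]
```

View pics/z1.png

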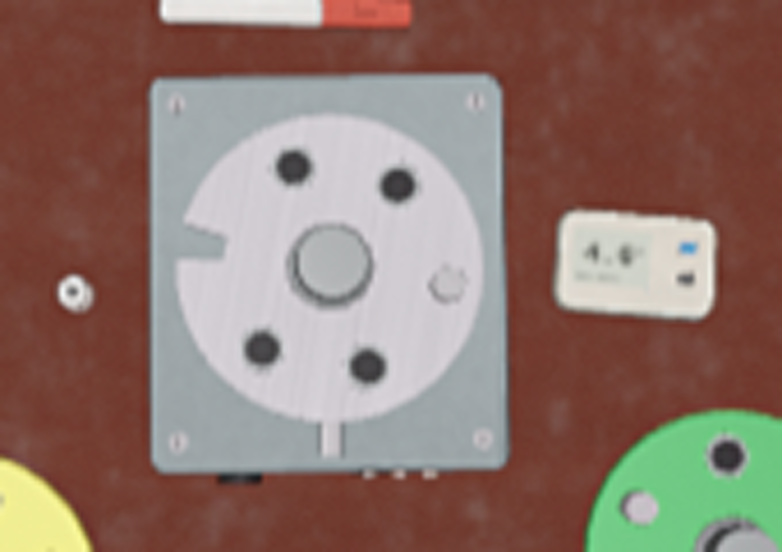

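Run:
```python
from h import *
f=grab('top')
g=lambda u,v,z:ray(f,260+(u+.5)/4.6-.5,150+(v+.5)/4.6-.5,z)[:2]
S=[g(*p,.04) for p in[(177,104),(476,101),(483,438),(178,441)]]
print(np.round(S,4),np.mean(S,0))
hub=g(333,260,.093);post=g(449,281,.085);notch=g(204,242,.063)
L=g(177,262,.063);Rr=g(483,262,.063);T=g(330,113,.063);B=g(330,422,.063)
print('hub',hub,'post',post,'notch',notch);print(L,Rr,T,B)
print('pin',g(331,456,.052),g(331,425,.052))
x=(S[0]+S[1]-S[2]-S[3]);print('yaw',np.degrees(np.arctan2(x[1],x[0])))
print(np.degrees(np.arctan2(*(post-hub)[::-1])),np.degrees(np.arctan2(*(post-notch)[::-1])),np.linalg.norm(post-hub))
```

```text
[[ 0.6105 -0.0111]
 [ 0.6142 -0.1624]
 [ 0.4445 -0.1662]
 [ 0.4413 -0.0146]] [ 0.52762035 -0.08857312]
hub [ 0.52781806 -0.08867339] post [ 0.5191807 -0.1444095] notch [ 0.53842993 -0.02663032]
[ 0.5284461  -0.01361409] [ 0.53038958 -0.16329428] [ 0.60312139 -0.08765795] [ 0.45158534 -0.08909799]
pin [ 0.43499954 -0.09015582] [ 0.45010461 -0.09001309]
yaw 1.2274864645166306
-98.80898260515785 -99.2820657297134 0.05640139328249051
```

apply_moves:
  plan: [-0.0262,-0.0396,0,0,0,0,-0.0262,-0.0396,0,0,0,0,-0.0262,-0.0396,0,0,0,0,-0.0262,-0.0396,0,0,0,0,-0.0262,-0.0396,0,0,0,0]
  grip: 1

```text
t: 0.88
position: [0.3525, -0.3342, 0.2313]
ee_rot: [0.0, 0.831, -0.557, 0.0]
force: [1.3, -1.0, 0.0]
gripper_width: -0.0
```

apply_moves:
  plan: [-0.0262,-0.0396,0,0,0,0,-0.0262,-0.0396,0,0,0,0,-0.0262,-0.0396,0,0,0,0,-0.0262,-0.0396,0,0,0,0,-0.0262,-0.0396,0,0,0,0]

```text
t: 1.5
position: [0.486, -0.1377, 0.2313]
ee_rot: [0.0, 0.831, -0.557, 0.0]
force: [-0.5, -0.1, -0.4]
gripper_width: 0.0001
```

apply_moves:
  plan: [0,0,0,0,0,-10,0,0,0,0,0,-10,0,0,0,0,0,-10,0,0,0,0,0,-10,0,0,0,0,0,-10]

```text
t: 2.12
position: [0.4852, -0.139, 0.2312]
ee_rot: [0.0, 0.989, -0.151, -0.0]
force: [0.6, -0.8, 0.0]
gripper_width: 0.0001
```

apply_moves:
  plan: [0,0,0.02,0,0,-8.6,0,0,0.03,0,0,0,0,0,0.03,0,0,0,0,0,0.02,0,0,0,0,0,0,0,0,0]

```text
t: 2.75
position: [0.4839, -0.1385, 0.1298]
ee_rot: [-0.001, 0.997, -0.079, -0.002]
force: [-0.2, 0.4, 0.3]
gripper_width: 0.0002
```

```bash
cat >> h.py <<'E'
from scipy.spatial.transform import Rotation as Ro
A=np.array([.5275,-.0886])
def st(target=None):
    s=manip.get_state();q=np.array(s['ee_rot']);R=Ro.from_quat(q[[1,2,3,0]]).as_matrix();p=np.array(s['position'])
    print('t',round(s['t'],2),'p',p.round(4),'yaw',np.degrees(np.arctan2(R[1,0],R[0,0])).round(2),'zax',R[:,2].round(3),'F',np.round(s['force'],2),'w',round(s['gripper_width'],4),'q',np.round(s['joints'],2))
    if target is not None: print('tool shift',(R.T@(np.array(target)-p)).round(4))
    return p,R
E
python3 - <<'E'
from h import *
st([.4845,-.1395,.072])
grab('top','top1');grab('wrist','wrist1')
E
```

```text
t 2.75 p [ 0.4839 -0.1385  0.1298] yaw -9.07 zax [-0.003  0.002 -1.   ] F [-0.22  0.38  0.3 ] w 0.0002 q [-0.44  0.23 -0.32  1.02 -0.    1.29]
tool shift [0.001  0.001  0.0578]
```

View pics/wrist1.png

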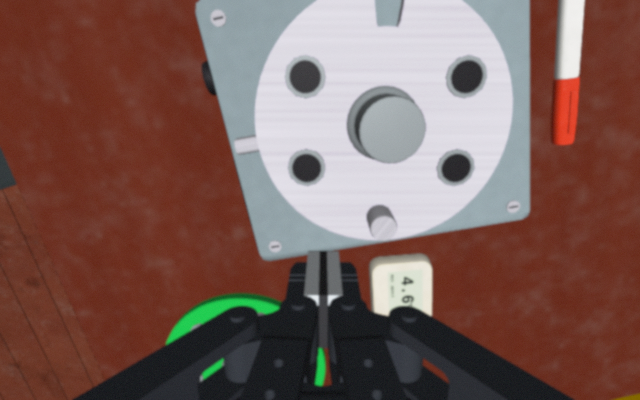

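View pics/top1.png

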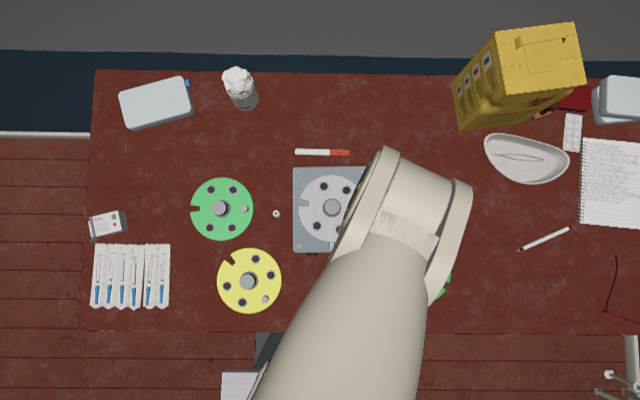

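apply_moves:
  plan: [0,0,0.02,0,0,0,0,0,0.02,0,0,0,0,0,0.0165,0,0,0,0,0,0,0,0,0,0,0,0,0,0,0]

```text
t: 3.48
position: [0.4862, -0.1395, 0.0761]
ee_rot: [0.0, 0.997, -0.079, 0.001]
force: [0.5, -0.5, -0.6]
gripper_width: -0.0006
```

Run:
```python
from h import *
st([.4845,-.1395,.072])
grab('wrist','wrist2');grab('side','side2')
```

```text
t 3.48 p [ 0.4862 -0.1395  0.0761] yaw -9.06 zax [ 0.002 -0.001 -1.   ] F [ 0.52 -0.55 -0.61] w -0.0006 q [-0.44  0.28 -0.4   0.89 -0.    1.29]
tool shift [-0.0016  0.0003  0.0041]
```

View pics/wrist2.png

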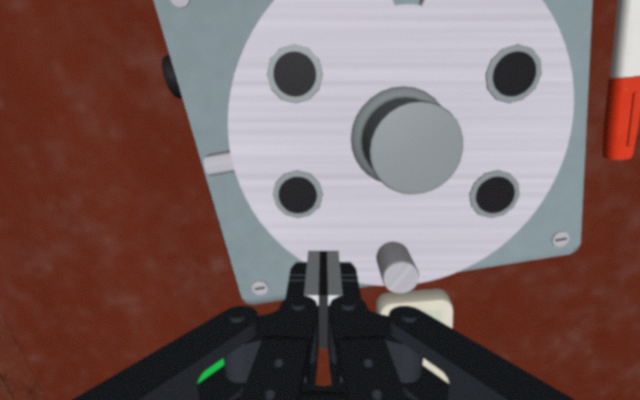

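apply_moves:
  plan: [0,0,0.005,0,0,0,0.006,0,0,0,0,0,0.006,0,0,0,0,0,0.005,0.0012,0,0,0,-5,0.005,0.0012,0,0,0,-5]

```text
t: 4.2
position: [0.5071, -0.1447, 0.0698]
ee_rot: [0.0, 1.0, 0.01, -0.0]
force: [-1.2, -1.3, 1.0]
gripper_width: 0.0
```

apply_moves:
  plan: [0.005,0.0012,0,0,0,-5,0.005,0.0012,0,0,0,-5,0.005,0.0012,0,0,0,-5,0.005,0.0012,0,0,0,-5,0.005,0.0012,0,0,0,-5]

```text
t: 4.82
position: [0.5328, -0.146, 0.0697]
ee_rot: [0.0, 0.974, 0.226, -0.0]
force: [-0.4, -1.4, -0.1]
gripper_width: 0.0002
```

```bash
cat >> h.py <<'E'
def rel():
    p,R=st();d=p[:2]-A;yaw=np.arctan2(R[1,0],R[0,0]);t=np.array([np.cos(yaw),np.sin(yaw)]);e=np.array([t[1],-t[0]])
    print('radial',(d@e).round(4),'tang',(d@t).round(4))
E
python3 - <<'E'
from h import *
rel()
grab('wrist','wrist3')
E
```

```text
t 4.83 p [ 0.5328 -0.146   0.0697] yaw 26.09 zax [-0.    -0.001 -1.   ] F [-0.36 -1.41 -0.06] w 0.0002 q [-0.41  0.37 -0.28  0.91 -0.    0.7 ]
radial 0.0539 tang -0.0205
```

View pics/wrist3.png

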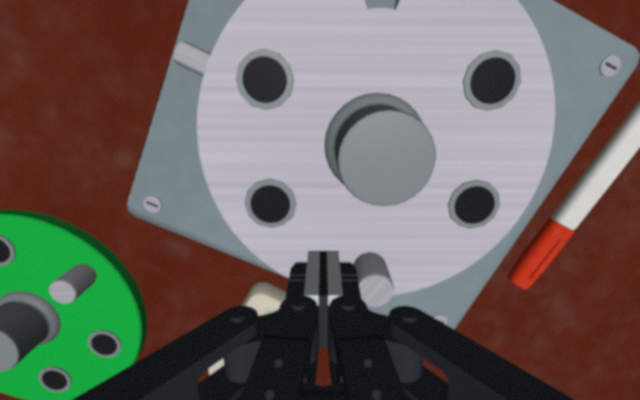

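apply_moves:
  plan: [0.005,0.0017,0,0,0,-5,0.005,0.0017,0,0,0,-5,0.005,0.0017,0,0,0,-5,0.005,0.0017,0,0,0,-5,0.005,0.0017,0,0,0,-5]

```text
t: 5.5
position: [0.5576, -0.1381, 0.0697]
ee_rot: [0.0, 0.903, 0.431, -0.0]
force: [-1.1, -0.8, 0.1]
gripper_width: 0.0002
```

apply_moves:
  plan: [0.005,0.0018,0,0,0,-5,0.005,0.0018,0,0,0,-5,0.005,0.0018,0,0,0,-5,0.005,0.0018,0,0,0,-5,0,0,0,0,0,0]

```text
t: 6.12
position: [0.5742, -0.1245, 0.0697]
ee_rot: [0.0, 0.815, 0.58, 0.0]
force: [0.6, -0.4, -0.1]
gripper_width: 0.0003
```

Run:
```python
from h import *
rel()
grab('wrist','wrist4');grab('top','top4')
f=grab('side','side4')
c=cv2.imread('pics/side4.png')[150:260,260:400];cv2.imwrite('pics/side4z.png',cv2.resize(c,None,fx=5,fy=5,interpolation=cv2.INTER_CUBIC))
```

```text
t 6.12 p [ 0.5742 -0.1245  0.0697] yaw 70.85 zax [ 0. -0. -1.] F [ 0.55 -0.39 -0.08] w 0.0003 q [-0.35  0.43 -0.19  0.95 -0.   -0.02]
radial 0.0559 tang -0.0186
```

View pics/wrist4.png

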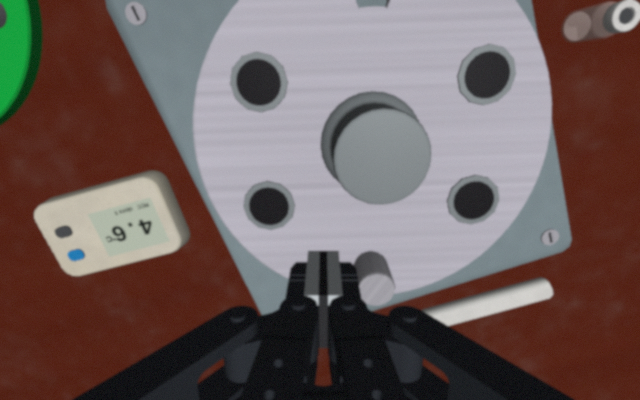

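View pics/side4z.png

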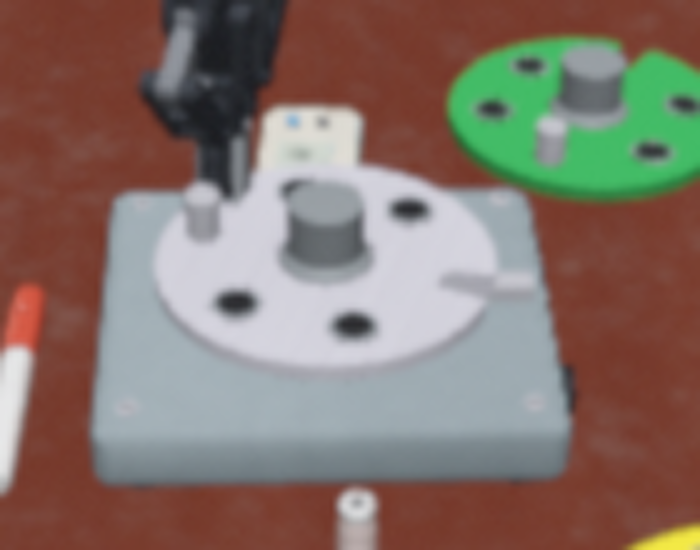

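View pics/top4.png

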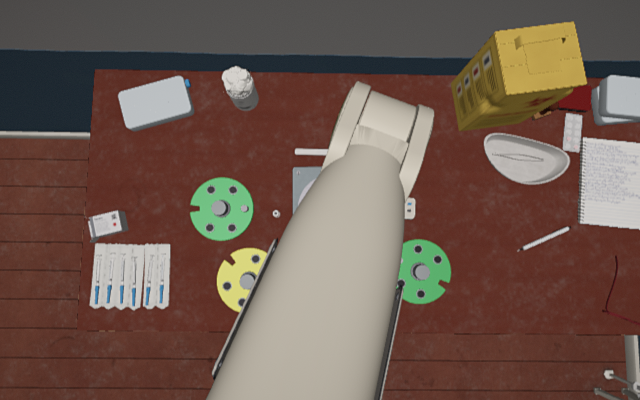

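Run:
```python
from h import *
an=lambda a,b:np.degrees(np.arctan2(*(a-b)[::-1])).round(2)
f=grab('side');g=lambda u,v,z:ray(f,260+(u+.5)/5-.5,150+(v+.5)/5-.5,z)[:2]
post=g(203,193,.085);hub=g(326,205,.093);pin=g(516,283,.052);n=g(468,281,.063)
print(post,hub,pin,n,'post',an(post,hub),'notch',an(hub,n),'pin',an(hub,pin),an(post,n))
f=grab('wrist')
post=ray(f,377,287,.085)[:2];hub=ray(f,382,157,.093)[:2];print('wrist',post,hub,an(post,hub),np.linalg.norm(post-hub))
```

```text
[ 0.58228305 -0.10511296] [ 0.5284481  -0.08429108] [ 0.44438153 -0.08369855] [ 0.46691329 -0.07020486] post -21.15 notch -12.89 pin -0.4 -16.83
wrist [ 0.57898533 -0.10335465] [ 0.5259096  -0.08714967] -16.98 0.05549445678947831
```

apply_moves:
  plan: [0.0043,0.0012,0,0,0,-4.3,0.0043,0.0012,0,0,0,-4.3,0.0043,0.0012,0,0,0,-4.3,0,0,0,0,0,0,0,0,0,0,0,0]

```text
t: 7.0
position: [0.5805, -0.1133, 0.0698]
ee_rot: [0.0, 0.745, 0.667, -0.0]
force: [0.3, 1.0, 0.8]
gripper_width: -0.0003
```

Run:
```python
from h import *
rel()
grab('wrist','wrist5')
f=grab('side','side5')
c=cv2.imread('pics/side5.png')[170:230,270:390];cv2.imwrite('pics/side5z.png',cv2.resize(c,None,fx=6.5,fy=6.5,interpolation=cv2.INTER_CUBIC))
```

```text
t 7.0 p [ 0.5805 -0.1133  0.0698] yaw 83.74 zax [ 0. -0. -1.] F [0.28 0.97 0.84] w -0.0003 q [-0.33  0.44 -0.18  0.95 -0.   -0.22]
radial 0.0553 tang -0.0188
```

View pics/wrist5.png

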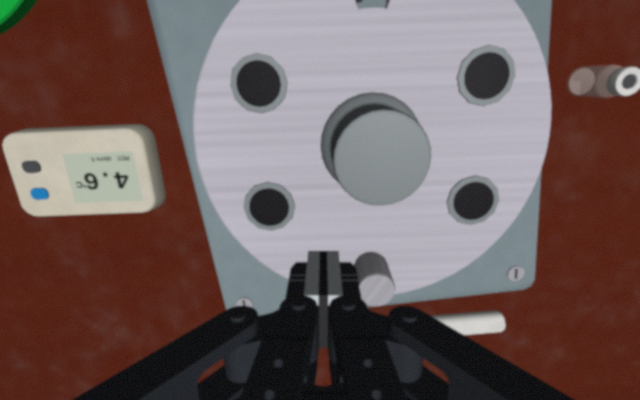

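View pics/side5z.png

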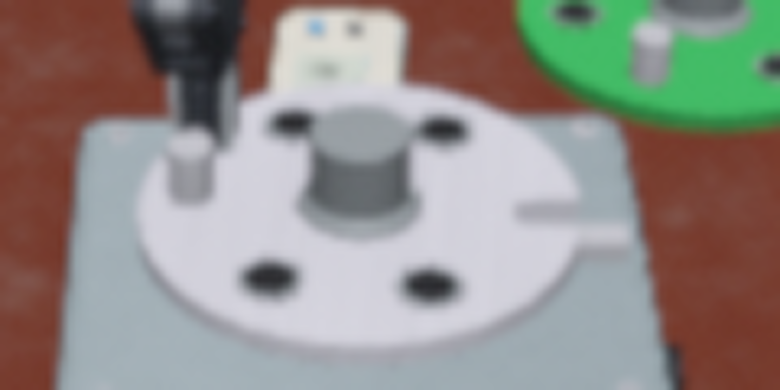

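apply_moves:
  plan: [0.0022,0.0006,0,0,0,-2.2,0.0022,0.0006,0,0,0,-2.2,0,0,0,0,0,0,-0.01,0,0,0,0,0,0,0,-0.03,0,0,0]

```text
t: 7.72
position: [0.5799, -0.1192, 0.0977]
ee_rot: [-0.002, 0.718, 0.696, -0.001]
force: [1.0, -0.0, -1.4]
gripper_width: -0.0001
```

apply_moves:
  plan: [0,0.02,-0.05,0,0,0,0,0.02,-0.05,0,0,0,0,0.02,-0.04,0,0,0,0,0,0,0,0,0,0,0,0,0,0,0]

```text
t: 8.35
position: [0.6414, -0.1211, 0.2389]
ee_rot: [-0.0, 0.718, 0.696, -0.0]
force: [-0.1, -0.2, -0.7]
gripper_width: -0.0002
```

Run:
```python
from h import *
rel()
grab('wrist','wrist6')
f=grab('side','side6')
c=cv2.imread('pics/side6.png')[170:230,270:390];cv2.imwrite('pics/side6z.png',cv2.resize(c,None,fx=6.5,fy=6.5,interpolation=cv2.INTER_CUBIC))
```

```text
t 8.35 p [ 0.6414 -0.1211  0.2389] yaw 88.21 zax [-0.001  0.    -1.   ] F [-0.05 -0.17 -0.68] w -0.0002 q [-0.31  0.47  0.3   1.4  -0.   -0.28]
radial 0.1148 tang -0.0289
```

View pics/wrist6.png

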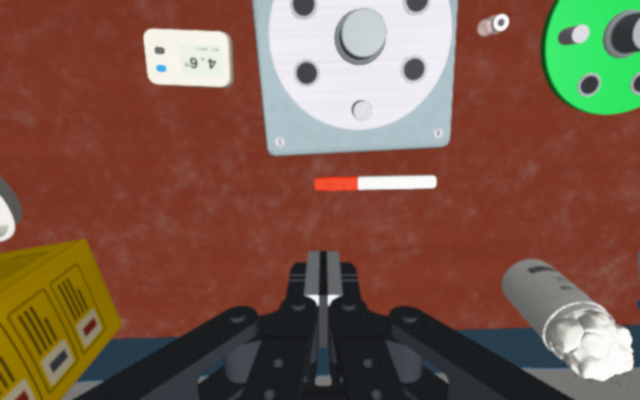

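View pics/side6z.png

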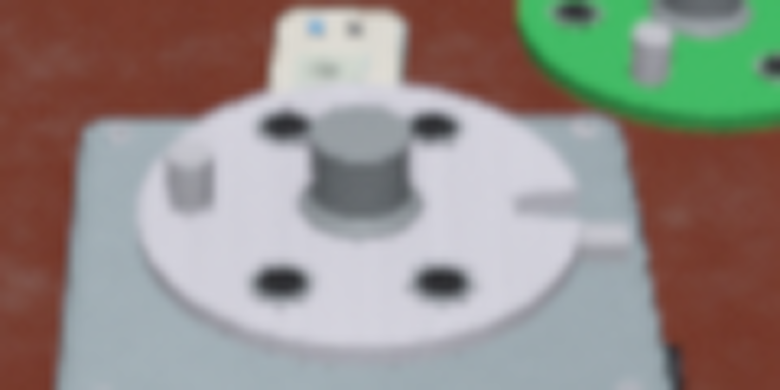

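apply_moves:
  plan: [0,-0.03,0,0,0,0,0,-0.03,0,0,0,0,0,-0.03,0,0,0,0,0,-0.02,0,0,0,0,0,0,0,0,0,0]

```text
t: 9.07
position: [0.5298, -0.117, 0.2391]
ee_rot: [-0.001, 0.718, 0.696, -0.0]
force: [0.2, 0.1, 0.5]
gripper_width: 0.0003
```

Run:
```python
from h import *
rel()
f=grab('wrist','wrist7')
c=cv2.imread('pics/wrist7.png')[0:280,240:500];cv2.imwrite('pics/wrist7z.png',cv2.resize(c,None,fx=2.1,fy=2.1,interpolation=cv2.INTER_CUBIC))
```

```text
t 9.07 p [ 0.5298 -0.117   0.2391] yaw 88.19 zax [-0.002  0.001 -1.   ] F [0.25 0.13 0.47] w 0.0003 q [-0.37  0.25 -0.02  1.3  -0.   -0.33]
radial 0.0032 tang -0.0283
```

View pics/wrist7z.png

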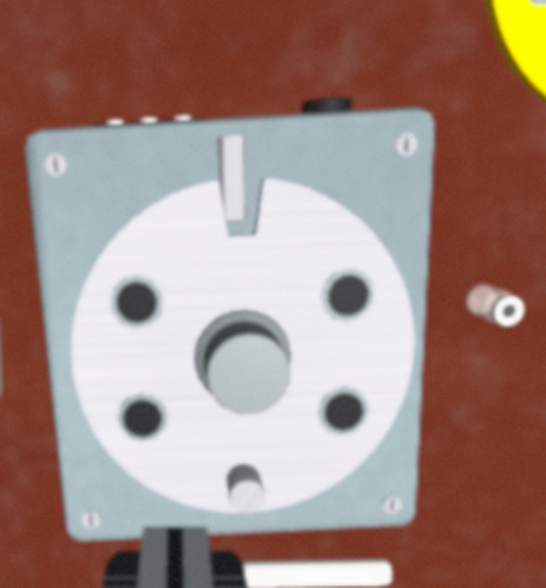

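Run:
```python
from h import *
an=lambda a,b:np.degrees(np.arctan2(*(a-b)[::-1])).round(2)
f=grab('wrist');g=lambda u,v,z:ray(f,240+(u+.5)/2.1-.5,(v+.5)/2.1-.5,z)[:2]
S=[g(*p,.04) for p in[(56,165),(407,145),(393,505),(91,520)]];c=np.mean(S,0);x=S[2]+S[3]-S[0]-S[1]
print('c',c,'yaw',np.degrees(np.arctan2(x[1],x[0])))
po=g(231.5,138,.052);pi=g(235,217,.052);post=g(247,494,.085);hub=g(249,373,.093)
nr=(g(220,183,.063)+g(264,180,.063))/2;nf=(g(229,235,.063)+g(256,235,.063))/2
H=[g(*p,.063) for p in[(136,301),(348,294),(344,411),(142,417)]];hc=np.mean(H,0)
print('hub',hub,'holes',hc)
for n,a in dict(po=po,pi=pi,nr=nr,nf=nf).items():print(n,a,an(c,a),an(hc,a))
print('post',post,an(post,c),an(post,hc),an(post,hub),'pin line',an(pi,po),'notch-post',an(post,nr))
v=H[1]+H[2]-H[0]-H[3];print(an(v,0*v)-90)
v=H[2]+H[3]-H[0]-H[1];print(an(v,0*v))
```

```text
c [ 0.52836949 -0.08796019] yaw 1.352547672082409
hub [ 0.52664475 -0.08715298] holes [ 0.52749711 -0.08721859]
po [ 0.43715393 -0.09047534] 1.58 2.06
pi [ 0.46877648 -0.08922694] 1.22 1.96
nr [ 0.45425805 -0.08714297] -0.63 -0.06
nf [ 0.47544947 -0.08699975] -1.04 -0.24
post [ 0.58278136 -0.08728117] 0.71 -0.06 -0.13 pin line 2.26 notch-post -0.06
0.04000000000000625
0.31
```

apply_moves:
  plan: [0,0.025,0.04,0,0,0,0,0.025,0.04,0,0,0,0,0,0.04,0,0,0,0,0,0.04,0,0,0,0,0,0.01,0,0,0]

```text
t: 9.8
position: [0.5801, -0.1181, 0.0662]
ee_rot: [-0.003, 0.718, 0.696, -0.001]
force: [0.1, -0.9, 0.0]
gripper_width: -0.0003
```

Run:
```python
from h import *
rel()
f=grab('wrist','wrist8')
```

```text
t 9.8 p [ 0.5801 -0.1181  0.0662] yaw 88.25 zax [-0.006  0.002 -1.   ] F [ 0.1  -0.95  0.01] w -0.0003 q [-0.34  0.45 -0.18  0.95 -0.   -0.31]
radial 0.0535 tang -0.0279
```

View pics/wrist8.png

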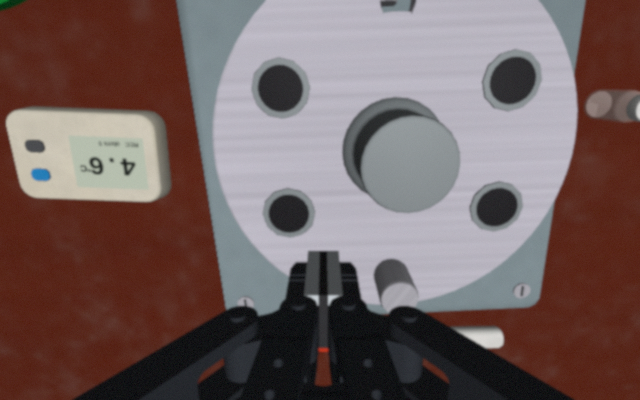

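apply_moves:
  plan: [0,0,-0.002,0,0,0,0.005,0,0,0,0,0,0.005,0,0,0,0,0,0.0017,0.0005,0,0,0,-1.7,0,0,0,0,0,0]

```text
t: 10.48
position: [0.583, -0.107, 0.0723]
ee_rot: [0.0, 0.707, 0.707, 0.0]
force: [0.1, -0.7, 0.3]
gripper_width: 0.0
```

apply_moves:
  plan: [-0.01,0,0,0,0,0,0,0,-0.04,0,0,0,0,0,-0.05,0,0,0,0,-0.025,-0.04,0,0,0,0,-0.025,-0.04,0,0,0]

```text
t: 11.1
position: [0.532, -0.1178, 0.2429]
ee_rot: [0.0, 0.708, 0.707, -0.0]
force: [-0.2, -0.1, -0.1]
gripper_width: -0.0
```

Run:
```python
from h import *
rel()
f=grab('wrist','wrist9')
c=cv2.imread('pics/wrist9.png')[0:280,240:500];cv2.imwrite('pics/wrist9z.png',cv2.resize(c,None,fx=2.1,fy=2.1,interpolation=cv2.INTER_CUBIC))
```

```text
t 11.1 p [ 0.532  -0.1178  0.2429] yaw 89.91 zax [-0. -0. -1.] F [-0.19 -0.13 -0.13] w -0.0 q [-0.37  0.25 -0.01  1.31 -0.   -0.36]
radial 0.0046 tang -0.0292
```

View pics/wrist9z.png

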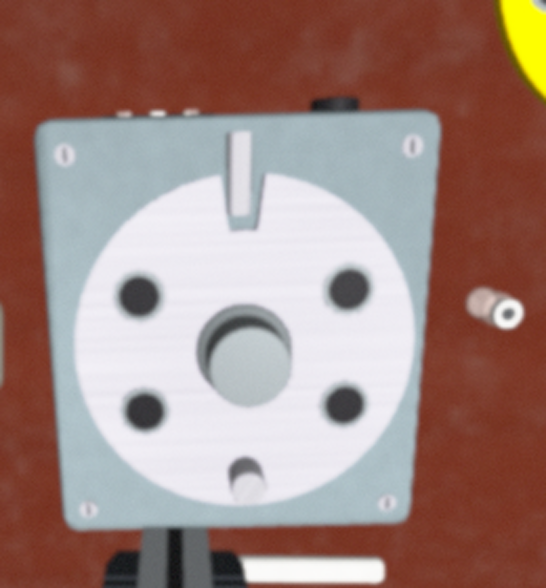

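Run:
```python
from h import *
an=lambda a,b:np.degrees(np.arctan2(*(a-b)[::-1])).round(2)
f=grab('wrist');g=lambda u,v,z:ray(f,240+(u+.5)/2.1-.5,(v+.5)/2.1-.5,z)[:2]
S=[g(*p,.04) for p in[(64,154),(413,146),(388,503),(88,510)]];c=np.mean(S,0);x=S[2]+S[3]-S[0]-S[1]
print('c',c,'yaw',np.degrees(np.arctan2(x[1],x[0])))
po=g(239,133,.052);pi=g(240,213,.052);post=g(249,488,.085);hub=g(250,366,.093)
nr=(g(222,176,.063)+g(266,174,.063))/2;nf=(g(230,229,.063)+g(258,229,.063))/2
H=[g(*p,.063) for p in[(138,296),(349,289),(345,404),(144,411)]];hc=np.mean(H,0)
print('hub',hub,'holes',hc)
for n,a in dict(po=po,pi=pi,nr=nr,nf=nf,npost=post*-1+2*c).items():print(n,a,an(c,a),an(hc,a))
p,R=st([*hub,.15])
```

```text
c [ 0.52835435 -0.08818037] yaw 1.3536955955304053
hub [ 0.52630752 -0.08733035] holes [ 0.52743549 -0.08730235]
po [ 0.43529244 -0.09093189] 1.69 2.26
pi [ 0.46803013 -0.0896647 ] 1.41 2.28
nr [ 0.45209548 -0.08929093] 0.83 1.51
nf [ 0.47398163 -0.08868525] 0.53 1.48
npost [ 0.47229866 -0.09106993] 2.95 3.91
t 11.2 p [ 0.5328 -0.1184  0.2469] yaw 89.87 zax [ 0.006 -0.003 -1.   ] F [ 0.82 -0.75 -0.25] w -0.0006 q [-0.37  0.25 -0.01  1.31 -0.   -0.36]
tool shift [ 0.0313 -0.0072  0.0968]
```

apply_moves:
  plan: [0.015,-0.003,0.02,0,0,0,0.0155,-0.002,0.03,0,0,0,0,0,0.04,0,0,0,0,0,0.035,0,0,0,0,0,0.015,0,0,0]

```text
t: 11.82
position: [0.5261, -0.0865, 0.0991]
ee_rot: [-0.002, 0.708, 0.707, -0.001]
force: [1.1, 0.4, 0.5]
gripper_width: 0.0
```

apply_moves:
  plan: [0,0,0.003,0,0,0,0,0,0.003,0,0,0,0,0,0.002,0,0,0,0,0,0.002,0,0,0,0,0,0,0,0,0]

```text
t: 12.45
position: [0.5284, -0.0869, 0.0925]
ee_rot: [0.001, 0.708, 0.707, 0.0]
force: [0.3, -0.8, 2.7]
gripper_width: 0.0001
```

Run:
```python
from h import *
st()
f=grab('side','side10')
c=cv2.imread('pics/side10.png')[170:230,270:390];cv2.imwrite('pics/side10z.png',cv2.resize(c,None,fx=6.5,fy=6.5,interpolation=cv2.INTER_CUBIC))
```

```text
t 12.45 p [ 0.5284 -0.0869  0.0925] yaw 89.94 zax [ 0.002 -0.001 -1.   ] F [ 0.33 -0.8   2.73] w 0.0001 q [-0.31  0.32 -0.3   0.95 -0.   -0.31]
```

View pics/side10z.png

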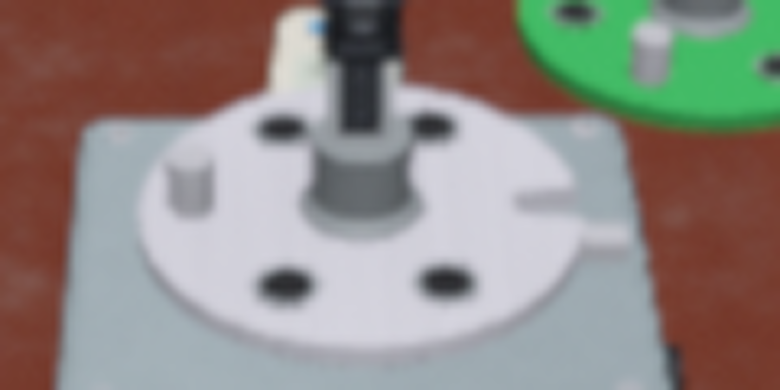

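In contact on the hub at about 0.0925. The finger is near the centre of the hub, so I press gently.

apply_moves:
  plan: [0,0,0.0015,0,0,0,0,0,0.0015,0,0,0,0,0,0.0015,0,0,0,0,0,0.0015,0,0,0,0,0,0,0,0,0]

```text
t: 13.12
position: [0.5284, -0.0869, 0.0864]
ee_rot: [0.001, 0.708, 0.707, 0.0]
force: [1.1, -0.2, 4.2]
gripper_width: -0.0001
```

apply_moves:
  plan: [0,0,0.0015,0,0,0,0,0,0.0015,0,0,0,0,0,0.001,0,0,0,0,0,0.001,0,0,0,0,0,0,0,0,0]

```text
t: 13.75
position: [0.5284, -0.0869, 0.082]
ee_rot: [0.001, 0.708, 0.707, 0.0]
force: [-1.0, -0.1, 10.0]
gripper_width: 0.0004
```

apply_moves:
  plan: [0,0,0.001,0,0,0,0,0,0.001,0,0,0,0,0,0.001,0,0,0,0,0,0,0,0,0,0,0,0,0,0,0]

```text
t: 14.38
position: [0.5285, -0.0869, 0.0819]
ee_rot: [0.002, 0.707, 0.707, 0.001]
force: [-9.1, 2.0, 30.8]
gripper_width: -0.0002
```

apply_moves:
  plan: [0,0,-0.01,0,0,0,0,0,-0.03,0,0,0,0,0,-0.06,0,0,0,-0.015,0.003,-0.05,0,0,0,-0.015,0.003,0,0,0,0]

```text
t: 15.0
position: [0.5358, -0.1176, 0.2319]
ee_rot: [0.003, 0.707, 0.707, 0.001]
force: [-0.7, 0.4, -0.6]
gripper_width: 0.0001
```

Run:
```python
from h import *
st()
f=grab('side','side11')
c=cv2.imread('pics/side11.png')[170:230,270:390];cv2.imwrite('pics/side11z.png',cv2.resize(c,None,fx=6.5,fy=6.5,interpolation=cv2.INTER_CUBIC))
f=grab('wrist','wrist11')
c=cv2.imread('pics/wrist11.png')[0:280,240:500];cv2.imwrite('pics/wrist11z.png',cv2.resize(c,None,fx=2.1,fy=2.1,interpolation=cv2.INTER_CUBIC))
```

```text
t 15.0 p [ 0.5358 -0.1176  0.2319] yaw 89.97 zax [ 0.007 -0.003 -1.   ] F [-0.72  0.35 -0.65] w 0.0001 q [-0.36  0.26 -0.03  1.28 -0.   -0.36]
```

View pics/side11z.png

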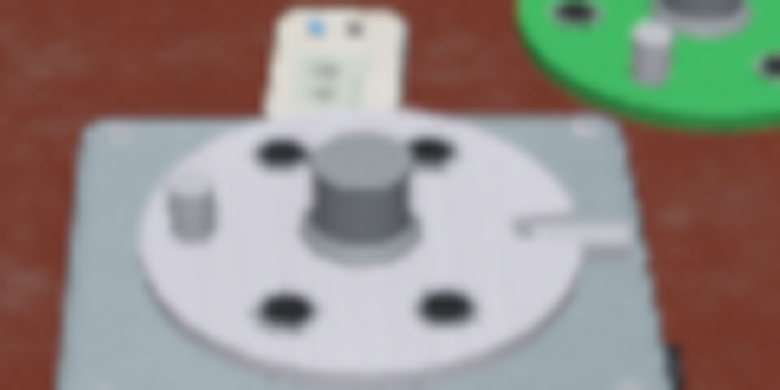

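View pics/wrist11z.png

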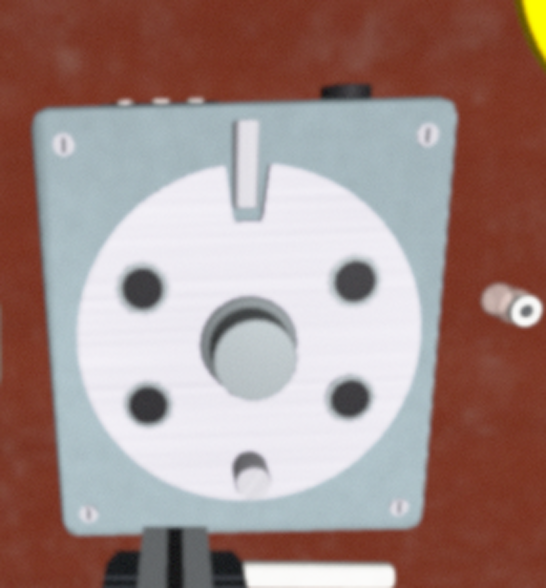

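Run:
```python
from h import *
f=manip.grab_frame('side')
R=cv2.Rodrigues(np.array(f['rvec'],float))[0];t=np.ravel(f['tvec']);K=np.array(f['mtx'])
for n,u,v in[('hub',325,195),('disc',325,213),('discL',297,208),('discR',350,206)]:
    d=np.median(f['z_map'][v-1:v+2,u-1:u+2]);print(n,(R.T@(np.linalg.inv(K)@[u,v,1]*d-t)).round(4))
print(manip.hand_in())
```

```text
hub [ 0.5279 -0.0845  0.0813]
disc [ 0.5279 -0.0592  0.0517]
discL [ 0.5889 -0.0757  0.0527]
discR [ 0.4721 -0.0894  0.0483]
the job is handed in; nothing more can be done
None
```

The disc is fully home with the pin in its notch, and I have handed the job in; no verdict is reported.

**What I did:** With the closed fingertips I pushed the post about 100° counter-clockwise, seen from above. I checked with the wrist camera and nudged it 1.7° more. The notch was then within about 1° of the pin. I pressed the hub down until it stopped at 0.082 m with about 31 N, then raised the arm clear.

**Last checks:**
- **Height:** From side-camera depth, the hub top is at about 0.081 m, against 0.082 m when fully home. The disc top is at about 0.052 m, flush with the pin's top.
- **Fit:** The side and wrist pictures show the pin lying in the notch.
- **One odd reading:** One disc depth sample near the notch gave 0.048 m, lower than the others. I put this down to the notch or to depth noise, and did not check it further.
- **Offset between views:** Positions from the side camera differed from the top and wrist views by up to about 4 mm in y, a little more than the stated calibration error. I used the wrist view for the final alignment.
- **Other objects:** The vial, logger and marker were not touched and look unmoved in the pictures.

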